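Slide the embossing plate under the hand press and lock it

ROBOT

A 6-joint arm with a two-finger parallel gripper is mounted at the origin on the work surface. World frame = base frame: x ahead of the robot, y to its left, z up, the work surface at z = 0. Lengths are in mm, angles in rad, forces in N, time in s.
With the tool pointing down it reaches from about 275 to 750 mm from the base axis. Payload 10.2 kg.
Tool frame: the origin (TCP) lies between the finger pads; the fingertips stand 19 mm ahead of it and the grasp point (between the pads) is the TCP; z points along the fingers, y is the line along which they close (so a half turn about z gives the same grasp; the last joint's range is limited). The gripper opens to 85 mm and grips with 20 to 120 N. Pads are 22 mm wide; open, the fingers measure 114 mm over their backs; the gripper's body (76 mm by 85 mm) begins 54 mm behind the grasp point. The pads swing forward as they close: fully open they stand 13 mm farther back than shut.
Start: joints at [0.945, 0.313, 1.498, -0, 1.331, -0.223], TCP at [205.811, 482.984, 250.294] pointing down, gripper open.
Joint ranges: [-2.94, 2.94], [-0.97, 2.17], [0.19, 2.56], [-1.23, 4.37], [0.02, 3.11], [-2.88, 2.88]. Speed limits (rad/s): [2.39, 2.39, 3.01, 3.14, 3.14, 3.14].

INTERFACE

Orientations are given as a unit quaternion [w, x, y, z].
In Python, from rig import sense, capture, finish_job gives the robot as it stands. The module is installed in compiled form; this text tells all that it offers.
- The arm moves only by the tool move_arm, never from a script. Its argument "moves" is a list of rows, each an object with "turn": the turn, a rotation vector about the tool's x, y, z in rad, a list of three; "translation": the shift along the tool's x, y, z in mm, a list of three; "hand": the opening, from 0 (shut) to 1 (fully open). In form: [{"turn": [wx, wy, wz], "translation": [x, y, z], "hand": hand}, ...]. A call has 1 to 10 rows; each row shifts and turns the commanded pose from where the row before left it, along the tool's axes as they then stand; what a row does not reach is not made up. A row lasts 1/12 s, in which the tool goes at most 41.7 mm and 7.16 degrees, less where a joint would pass 70% of its speed; a pose out of reach is approached as far as the arm can. A call with a gripper value outside its range is refused whole. The fingers move at their own pace and stop on an object; "grip_force" is the grip in N (left out, the last holds). Time passes only in rows, so rows that do not move let the fingers close. It gives the time, the measured TCP pose, the force, the opening and the grip force at its end, in the units of the state.
- sense(): the state, without advancing time (a new reading comes with each control period).
- capture(name): name is "scene" or "top" or "wrist"; returns a dict with "image" (480x640x3 uint8, blue, green, red), "z_map" (480x640 float32, mm along the optical axis (not along the pixel's ray), 0 where there is no reading), "vertical_fov" (degrees; the focal length in pixels is half the picture's height over the tangent of half this angle, whatever the lens; pixels are square), "cx", "cy" (the principal point, pixels), "R" (3x3) and "t" (3): a world point X has camera coordinates R X + t; the wrist camera has in their place "T_tool_cam" (4x4, takes a point from camera to tool coordinates, whose origin is the TCP and whose axes are the flange's). Camera axes: x right, y down, z forward; pixel columns grow to the right and rows downward; lengths in mm; the calibration is good to about 2 mm. A picture is of the moment at which its call begins: read the wrist's pose just before it.
- finish_job(): hands the job in; it is judged then, once.
The state is a dict: "time_s": time; "joints": joint angles; "dq": joint speeds; "tau": joint torques, N m; "eef_pos": TCP position; "ee_rot": TCP orientation; "force": force on the tool from outside, world axes, zero at the start; "wrist_torque": the same for the moment, N m; "grip_width": opening from 0.0 (shut) to 1.0 (fully open); "grip_force": force on a finger pad.
Only numpy, scipy, OpenCV 4.12 (cv2) and the standard library are available. Lean on these libraries where they do the work, as an engineer would, in place of code of your own. Each camera call takes 0.05 s, during which the arm holds its last target. There are 200 camera calls.

TASK

Take the plate with the tab out of the rack, lay it down flat and let go of it, then take it again by its tab and slide it along the bed, nose first, through the gap under the press between its guide rails, until it is fully home against the stop. Then turn the catch a quarter turn, as far as it goes, so that it lies behind the plate's shoulder and locks it in. Leave the other plate standing in the rack.

Things in the scene. Friction and masses are not known exactly. Their poses are not given: they have to be found in the camera images.
- press: Grey hand press, fixed. Origin on the table under the middle of its crosshead's front edge; z up; +y: the way the plate is pushed in. Bed: x -80 to 80, y -225 to 95 mm, top 30 mm above the table; open and flat (room to lay the plate down) for y below -25. Two posts carry a crosshead over y 0 to 60, underside 20 mm above the bed; the screw and handle on it reach 190 mm above the table.
- press_mouth (a point): Point on the bed's top at press x 0, y -10 mm, where the guide begins; fixed to the press. Guide: two square-ended steel rails 10 mm high and 10 mm thick, inner faces 63 mm apart, y -10 to 70 mm. The guide as a whole is clamped up to 6 mm to either side of press x 0: where, is in no reading; it must be felt (nose meets a rail's end) or seen.
- press_roller (a point): Lowest point of a spring roller under the crosshead, at press x 0, y 30 mm, 12.5 mm above the bed, hidden from above. It gives way upwards by up to 6 mm: pushing the plate's nose under it takes up to about 15 N, afterwards it bears on the plate with about 4 N (a few N of drag). So the first resistance felt is not yet the stop.
- press_stop (a point): Middle of the rigid steel stop's face, against which the plate's nose must come to rest (within 8 mm of its middle, as the guide is set): press x 0, y 70 mm, 37 mm above the table (7 mm above the bed). Axes as press.
- latch (a joint): Turning catch, pivot vertical at press x -56, y -78.5 mm; rad. 0: arm along press -y, beside the plate's way (starts at -0.4 to 0.2). Grows anticlockwise from above to a stop at 1.571: arm along press +x, across the bed, its face 2.5 mm behind the shoulder of a plate that is home; a plate further out blocks it. Stiff (0.06 N m). Arm 38 mm from the pivot, 12 wide, 2 to 14 mm above the bed.
- latch_grip (a point): Grip point on the catch's thumb fin, on the pivot axis, 36 mm above the bed (66 mm above the table). The fin is 10 mm thick, 36 mm long, in line with the arm, standing from 14 to 44 mm above the bed. The point turns with the catch: its y axis lies along the fin, the arm points along its -y.
- plate: Plate to load: aluminium, 0.24-0.48 kg, 140 x 60 x 14 mm, with a tab at one end; stands on a long edge in either slot of the rack. Origin: middle of the lower long edge of the 140 x 60 part. x: through the thickness (vertical once it lies flat, either face up). y: from tab to nose (press +y when home); nose 70, shoulders -70, tab's end -125. z: across the width, 0 to 60. Mass centre: y -14, z 30.
- plate_mid (a point): Centre of the 140 x 60 x 14 mm part of the plate, axes as plate. When home it lies at press y 0, x as the guide is set (-6 to 6 mm, and 1.5 mm of play), 37 mm above the table.
- plate_tab (a point): Point in the tab, 105 mm behind plate_mid along plate -y, axes as plate. The tab is 20 mm wide, 14 mm thick (as the plate) and 55 mm long, in the middle of the plate's 60 mm wide end.
- rack: Low light-wood rack fixed on the table, origin under its centre. Base 160 x 120 mm, 8 mm thick; two slots along its y axis at x -40 and 40 mm, each 18 mm wide between wooden strips 10 mm thick whose tops are 30 mm above the table. The plates stand on the base, upper edges 68 mm above the table, noses along rack +y.
- blank: The other plate, to be left in the rack: aluminium, plain rectangle 140 x 60 x 14 mm without a tab, standing on a long edge; origin in the middle of its lower edge, axes as plate.
Mind the look-alikes: they are no part of the job. What is shaped like the blank but black is not meant.

How it is judged:
By the outcome, as a careful person would: the job done as asked, in the order asked, and still so for the second after the job is handed in, with the robot touching nothing.
It also fails if it takes over 64 s, if anything falls off the work surface, if the arm or the gripper's body presses on something with over 40 N, if the wrist force passes 120 N, or if a joint passes its speed limit or range.

## Working session

There is one attempt and no reset: what is moved stays moved. The work goes in short steps, Python scripts to look and compute and a tool call to move; the robot and the scene stay as the last step left them, time stands still between calls to the robot, and variables do not carry over. Pictures are saved under pics/ and viewed, at most 10 in all, crops included, and the job is handed in when it is done.

Besides the shell and the picture viewer there is one more tool, called after "Call:" as name(argument=value, ...) on one line, values as JSON. move_arm: Moves the arm, as the interface text tells. Its arguments: {"type":"object","properties":{"moves":{"type":"array","items":{"type":"object","properties":{"turn":{"type":"array","items":{"type":"number"}},"translation":{"type":"array","items":{"type":"number"}},"hand":{"type":"number"}}}},"grip_force":{"type":"number"}},"required":["moves"]}

```bash
mkdir -p pics
cat > h.py <<'E'
import numpy as np, cv2, pickle
from rig import sense, capture
def f(c): return 240/np.tan(np.radians(c["vertical_fov"])/2)
def cloud(c):
    z=c["z_map"].astype(float); v,u=np.mgrid[0:480,0:640]
    P=np.stack([(u-c["cx"])/f(c)*z,(v-c["cy"])/f(c)*z,z],-1)
    return (P-c["t"])@c["R"]   # R^T (P-t)
def ray(c,u,v,h):
    d=np.array([(u-c["cx"])/f(c),(v-c["cy"])/f(c),1.]); R=np.array(c["R"]); o=-R.T@c["t"]; d=R.T@d
    return o+d*(h-o[2])/d[2]
E
python3 - <<'E'
from h import *
s=sense(); print(s)
for n in("scene","top"):
    c=capture(n); pickle.dump(c,open(n+".pkl","wb")); cv2.imwrite(f"pics/{n}.png",c["image"]); print(n,c["vertical_fov"],c["cx"],c["cy"],-np.array(c["R"]).T@c["t"])
E
```

```text
{'time_s': 0.0, 'joints': array([ 9.44588010e-01,  3.13470073e-01,  1.49843638e+00, -3.39797106e-05,
        1.33096609e+00, -2.23363337e-01]), 'dq': array([ 1.10527532e-04, -7.23930834e-05,  6.29675948e-04, -2.25008349e-04,
       -1.72981141e-04,  1.09622028e-04]), 'tau': array([ 1.36968396e-03, -4.12268436e+01, -2.59742242e+01, -1.06070393e-04,
        4.07300729e-03,  4.25013070e-05]), 'eef_pos': array([205.68470138, 482.78552622, 249.72504314]), 'ee_rot': array([-2.48703832e-04,  2.00059258e-01,  9.79783590e-01, -5.89872944e-04]), 'force': array([ 0.32531813,  0.19727328, -0.83027511]), 'wrist_torque': array([ 0.04170627, -0.00130442,  0.00905859]), 'grip_force': 0.0, 'grip_width': 0.9994652735314346}
scene 42.59729328312139 319.5864425826705 243.0428447703507 [1133.52139965  579.1886007   697.69056413]
top 47.460041305182656 314.2012099270513 237.89063310576717 [ 254.72019635 -110.97729578 1182.73098473]
```

View pics/top.png

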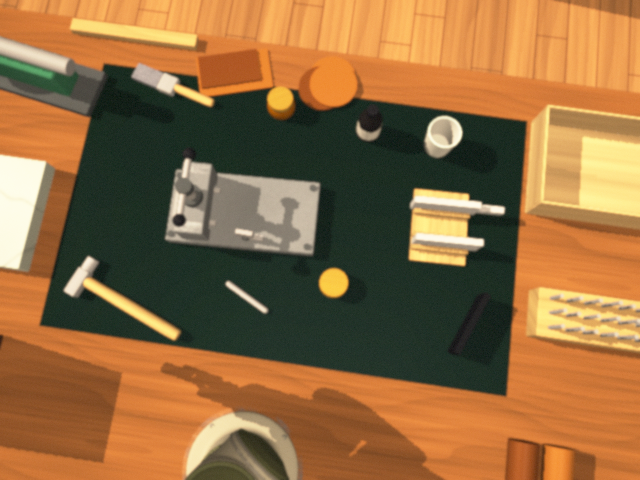

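View pics/scene.png

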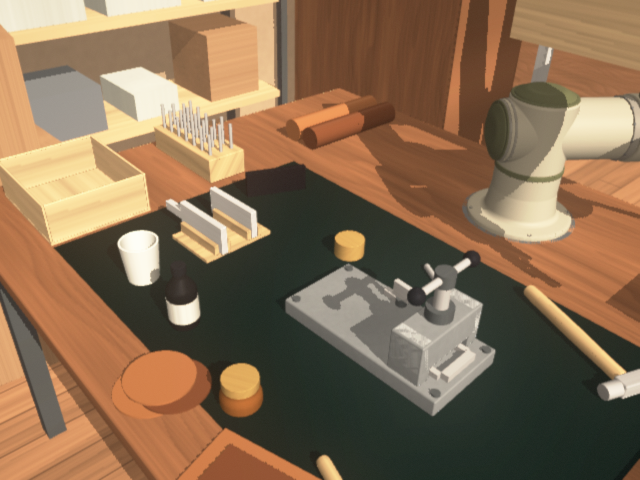

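The top view shows the press at (243,212), with its bed open to the right. The rack is at (440,227). The tabbed plate is at (455,206), with its tab at (492,210).
Candidates: tabbed plate (455,206), plain blank (448,241), black block (470,323). I choose the upper one, because it has the tab, and I'll check it in a crop.

Run:
```python
from h import *
c=pickle.load(open("top.pkl","rb")); im=c["image"]
a=cv2.resize(im[150:265,155:330],None,fx=4.5,fy=4.5,interpolation=cv2.INTER_CUBIC)
b=cv2.resize(im[180:275,400:515],None,fx=4.5,fy=4.5,interpolation=cv2.INTER_CUBIC)
cv2.imwrite("pics/press.png",a); cv2.imwrite("pics/rack.png",b)
W=cloud(c); z=W[...,2]
def rect(name,us,vs,lo,hi):
    m=np.zeros((480,640),bool); m[vs[0]:vs[1],us[0]:us[1]]=1; m&=(z>lo)&(z<hi)
    p=W[m]; r=cv2.minAreaRect(p[:,:2].astype(np.float32)); print(name,len(p),np.round(p[:,2].mean(),1),[np.round(x,2) for x in r]); print(np.round(cv2.boxPoints(r),1).tolist())
rect("bed",(155,330),(150,265),24,36)
rect("crosshead",(155,330),(150,265),70,130)
rect("fin",(228,300),(222,255),62,90)
rect("plate",(400,515),(180,225),60,78)
rect("platebody",(400,475),(180,225),60,78)
rect("tab",(484,515),(195,225),30,60)
rect("blank",(400,515),(226,270),60,78)
rect("base",(400,475),(180,270),4,14)
for u,v in[(243,232),(270,240),(255,237),(495,210),(505,211),(440,205)]: print(u,v,np.round(W[v,u],1))
```

```text
bed 7514 31.1 [array([524.84,  86.9 ]), array([162.05, 321.07]), np.float64(2.91)]
[[435.79998779296875, 243.10000610351562], [452.1000061035156, -77.5], [613.9000244140625, -69.30000305175781], [597.5999755859375, 251.3000030517578]]
crosshead 1855 103.0 [array([522.17, 133.48]), array([151.04, 156.27]), np.float64(3.4)]
[[442.20001220703125, 207.0], [451.3999938964844, 51.0], [602.2000122070312, 60.0], [592.9000244140625, 216.0]]
fin 101 73.9 [array([469.31,  69.72]), array([35.93, 10.42]), np.float64(87.25)]
[[463.20001220703125, 52.0], [473.6000061035156, 51.5], [475.3999938964844, 87.4000015258789], [465.0, 87.9000015258789]]
plate 495 68.4 [array([ 598.46, -343.81]), array([ 16.24, 140.07]), np.float64(2.72)]
[[587.0, -274.20001220703125], [593.7000122070312, -414.20001220703125], [609.9000244140625, -413.3999938964844], [603.2000122070312, -273.5]]
platebody 445 68.4 [array([ 598.16, -337.49]), array([ 16.24, 127.41]), np.float64(2.72)]
[[587.0, -274.20001220703125], [593.0999755859375, -401.5], [609.2999877929688, -400.70001220703125], [603.2000122070312, -273.5]]
tab 170 46.9 [array([ 603.08, -446.91]), array([15.13, 43.3 ]), np.float64(1.37)]
[[595.0, -425.3999938964844], [596.0, -468.70001220703125], [611.2000122070312, -468.3999938964844], [610.0999755859375, -425.1000061035156]]
blank 494 68.7 [array([ 518.67, -355.24]), array([ 15.77, 140.95]), np.float64(2.18)]
[[508.1000061035156, -285.1000061035156], [513.5, -426.0], [529.2000122070312, -425.3999938964844], [523.9000244140625, -284.5]]
base 2323 8.3 [array([ 563.12, -339.25]), array([206.7, 165.5]), np.float64(6.69)]
[[450.79998779296875, -269.1000061035156], [470.1000061035156, -433.5], [675.4000244140625, -409.3999938964844], [656.0999755859375, -245.0]]
243 232 [467.7  71.   76.8]
270 240 [467.8  18.   31.1]
255 237 [466.4  48.7  47.7]
495 210 [ 600.1 -449.6   49.3]
505 211 [ 615.7 -486.     1.7]
440 205 [ 591.  -330.2   58.6]
```

View pics/press.png

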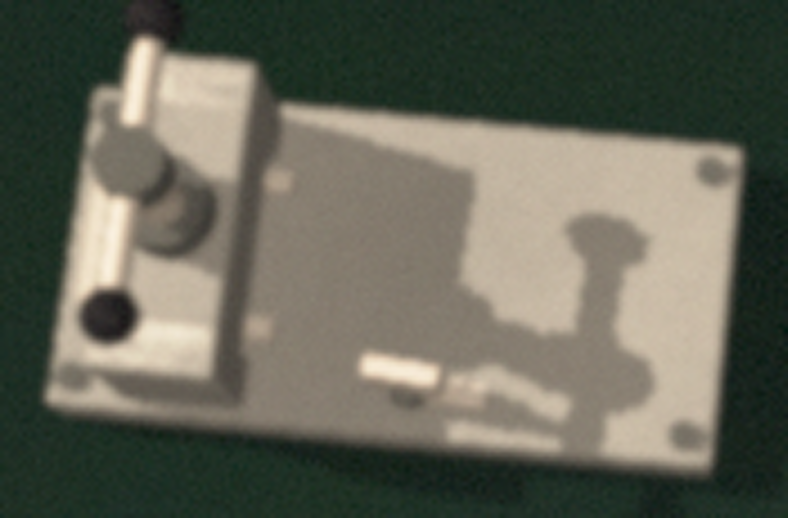

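View pics/rack.png

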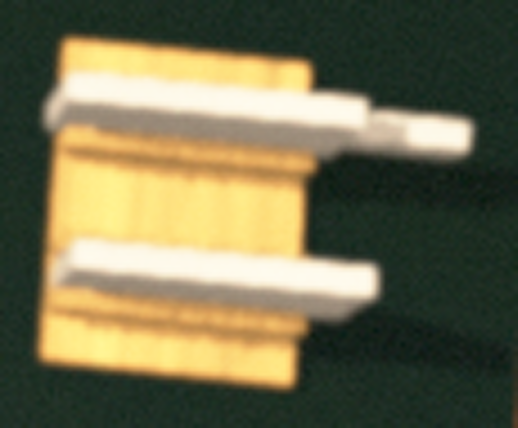

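The crop confirms the choice: the tab sticks out at crop (430,133), only on the upper plate. The press crop shows the rail ends at (280,180) and (258,327), and the fin at (400,370). The measured pivot agrees with the press frame to within 1 mm.

Call:
move_arm(moves=[{"turn": [0,0,0.12],"translation": [0,0,0],"hand": 1},{"turn": [0,0,0.12],"translation": [0,0,0],"hand": 1},{"turn": [0,0,0.12],"translation": [0,0,0],"hand": 1},{"turn": [0,0,0.12],"translation": [0,0,0],"hand": 1},{"turn": [0,0,0.12],"translation": [0,0,0],"hand": 1},{"turn": [0,0,0.12],"translation": [0,0,0],"hand": 1},{"turn": [0,0,0.12],"translation": [0,0,0],"hand": 1},{"turn": [0,0,0.12],"translation": [0,0,0],"hand": 1},{"turn": [0,0,0.12],"translation": [0,0,0],"hand": 1},{"turn": [0,0,0.04],"translation": [0,0,0],"hand": 1}])

```text
time_s: 0.93
eef_pos: [205.7, 482.9, 249.9]
ee_rot: [0.0, 0.692, 0.722, -0.0]
force: [-0.1, -0.2, 1.0]
grip_width: 0.997
grip_force: 0.0
```

```bash
cat >> h.py <<'E'
from scipy.spatial.transform import Rotation as Ro
EY=np.array([-.0508,.9987]); EX=np.array([.9987,.0508]); O=np.array([521.5,151.8])
def pw(x,y,z): return np.array([*(O+x*EX+y*EY),z])
def toP(p): d=np.array(p[:2])-O; return np.array([d@EX,d@EY,p[2]])
def down(psi): return Ro.from_matrix(np.array([[-np.sin(psi),np.cos(psi),0],[np.cos(psi),np.sin(psi),0],[0,0,-1.]]))
def go(target,R=None):
    s=sense(); q=s["ee_rot"]; T=Ro.from_quat([q[1],q[2],q[3],q[0]])
    print("t",round(s["time_s"],2),"pos",np.round(s["eef_pos"],1),"press",np.round(toP(s["eef_pos"]),1),"F",np.round(s["force"],1),"w",round(s["grip_width"],3))
    print("joints",np.round(s["joints"],2))
    print("tool delta",np.round(T.inv().apply(np.array(target)-s["eef_pos"]),1), "turn",None if R is None else np.round((T.inv()*R).as_rotvec(),3))
E
python3 - <<'E'
from h import *
go([599.1,-357.8,64],down(.048))
c=pickle.load(open("top.pkl","rb"))
for u,v in[(217.2,190.),(212.3,222.7)]: print(np.round(toP(ray(c,u,v,40)),1))
E
```

```text
t 0.93 pos [205.7 482.9 249.9] press [-298.5  346.7  249.9] F [-0.1 -0.2  1. ] w 0.997
joints [0.94 0.31 1.5  0.   1.33 0.9 ]
tool delta [-856.3  358.   186.3] turn [-0.001  0.001 -0.006]
[36.9 -4.9 40. ]
[-36.6  -4.1  40. ]
```

Call:
move_arm(moves=[{"turn": [0,0,0],"translation": [-37,15.5,0],"hand": 1},{"turn": [0,0,0],"translation": [-37,15.5,0],"hand": 1},{"turn": [0,0,0],"translation": [-37,15.5,0],"hand": 1},{"turn": [0,0,0],"translation": [-37,15.5,0],"hand": 1},{"turn": [0,0,0],"translation": [-37,15.5,0],"hand": 1},{"turn": [0,0,0],"translation": [-37,15.5,0],"hand": 1},{"turn": [0,0,0],"translation": [-37,15.5,0],"hand": 1},{"turn": [0,0,0],"translation": [-37,15.5,0],"hand": 1},{"turn": [0,0,0],"translation": [-37,15.5,0],"hand": 1},{"turn": [0,0,0],"translation": [-37,15.5,0],"hand": 1}])

```text
time_s: 1.77
eef_pos: [378.6, 118.9, 250.3]
ee_rot: [-0.0, 0.69, 0.724, 0.0]
force: [1.8, 0.3, -0.1]
grip_width: 0.996
grip_force: 0.0
```

Call:
move_arm(moves=[{"turn": [0,0,0],"translation": [-37,15.5,0],"hand": 1},{"turn": [0,0,0],"translation": [-37,15.5,0],"hand": 1},{"turn": [0,0,0],"translation": [-37,15.5,0],"hand": 1},{"turn": [0,0,0],"translation": [-37,15.5,0],"hand": 1},{"turn": [0,0,0],"translation": [-37,15.5,0],"hand": 1},{"turn": [0,0,0],"translation": [-37,15.5,0],"hand": 1},{"turn": [0,0,0],"translation": [-37,15.5,0],"hand": 1},{"turn": [0,0,0],"translation": [-37,15.5,0],"hand": 1},{"turn": [0,0,0],"translation": [-37,15.5,0],"hand": 1},{"turn": [0,0,0],"translation": [-37,15.5,0],"hand": 1}])

```text
time_s: 2.6
eef_pos: [551.3, -243.2, 249.8]
ee_rot: [-0.0, 0.69, 0.724, -0.0]
force: [1.4, 0.5, -0.3]
grip_width: 0.999
grip_force: 0.0
```

Call:
move_arm(moves=[{"turn": [0,0,0],"translation": [-37,15.5,0],"hand": 1},{"turn": [0,0,0],"translation": [-37,15.5,0],"hand": 1},{"turn": [0,0,0],"translation": [-37,15.5,0],"hand": 1},{"turn": [0,0,0],"translation": [0,0,0],"hand": 1},{"turn": [0,0,0],"translation": [0,0,0],"hand": 1}])

```text
time_s: 3.02
eef_pos: [602.7, -351.5, 247.6]
ee_rot: [-0.002, 0.691, 0.723, -0.0]
force: [-0.3, 0.5, 0.4]
grip_width: 1.003
grip_force: 0.0
```

```bash
cat >> h.py <<'E'
def wrist():
    s=sense(); c=capture("wrist"); q=s["ee_rot"]; T=np.eye(4); T[:3,:3]=Ro.from_quat([q[1],q[2],q[3],q[0]]).as_matrix(); T[:3,3]=s["eef_pos"]
    W=T@np.array(c["T_tool_cam"]); c["R"]=W[:3,:3].T; c["t"]=-c["R"]@W[:3,3]; return c
E
python3 - <<'E'
from h import *
go([599.1,-357.8,64],down(.048))
c=wrist(); cv2.imwrite("pics/w1.png",c["image"]); W=cloud(c); m=(W[...,2]>62)&(W[...,2]<75)&(c["z_map"]>0)
n,l=cv2.connectedComponents(m.astype(np.uint8))
for i in range(1,n):
    p=W[l==i]
    if len(p)>300: r=cv2.minAreaRect(p[:,:2].astype(np.float32)); print(len(p),p[:,2].mean(),r)
E
```

```text
t 3.02 pos [ 602.7 -351.5  247.6] press [  55.5 -506.8  247.6] F [-0.3  0.5  0.4] w 1.003
joints [-0.7   0.73  0.86  0.    1.56 -0.74]
tool delta [ -6.5  -3.4 183.6] turn [-0.002 -0.002 -0.002]
2858 67.00348717096935 ((600.0149536132812, -343.93963623046875), (13.772126197814941, 139.65829467773438), 2.535684108734131)
3011 66.97196887146492 ((520.3299560546875, -355.4002990722656), (14.650060653686523, 140.14976501464844), 2.649691343307495)
329 68.66304296196755 ((724.3464965820312, -313.6246643066406), (60.7094841003418, 18.581098556518555), 76.6468505859375)
1053 68.67393393080579 ((761.073486328125, -321.4414978027344), (63.362571716308594, 41.893924713134766), 77.71388244628906)
648 67.30442037478372 ((671.5765380859375, -529.1495971679688), (103.68342590332031, 9.591225624084473), 4.664365768432617)
337 68.44660214447232 ((835.3973388671875, -585.4586181640625), (49.91714096069336, 2.4308981895446777), 89.40808868408203)
```

View pics/w1.png

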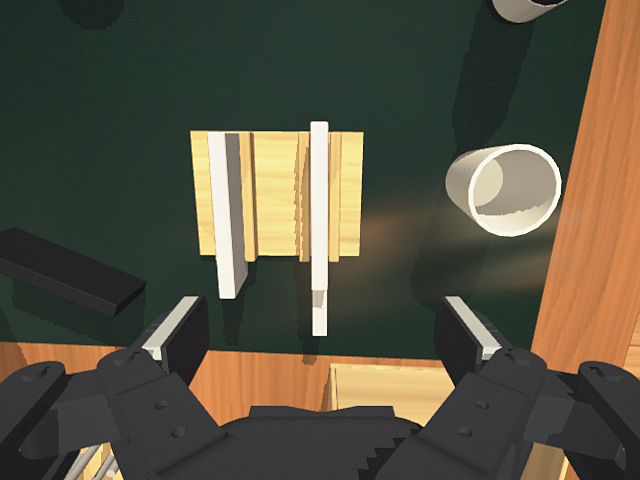

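The wrist view shows the tabbed plate at (319,205), with its tab at (319,315). The plain blank is on the left at (228,215). The measured plate is 13.8 x 139.7 mm at z 67, which fits.

Call:
move_arm(moves=[{"turn": [0,0,0],"translation": [-6.3,-2.4,0],"hand": 1},{"turn": [0,0,0],"translation": [0,0,36],"hand": 1},{"turn": [0,0,0],"translation": [0,0,36],"hand": 1},{"turn": [0,0,0],"translation": [0,0,36],"hand": 1},{"turn": [0,0,0],"translation": [0,0,36],"hand": 1},{"turn": [0,0,0],"translation": [0,0,26],"hand": 1},{"turn": [0,0,0],"translation": [0,0,13],"hand": 1},{"turn": [0,0,0],"translation": [0,0,0],"hand": 1},{"turn": [0,0,0],"translation": [0,0,0],"hand": 0},{"turn": [0,0,0],"translation": [0,0,0],"hand": 0}], grip_force=80)

```text
time_s: 3.9
eef_pos: [601.5, -356.9, 70.2]
ee_rot: [0.002, 0.69, 0.724, 0.0]
force: [1.4, 1.1, 0.3]
grip_width: 0.747
grip_force: 0.0
```

Call:
move_arm(moves=[{"turn": [0,0,0],"translation": [0,0,0],"hand": 0},{"turn": [0,0,0],"translation": [0,0,0],"hand": 0},{"turn": [0,0,0],"translation": [0,0,0],"hand": 0},{"turn": [0,0,0],"translation": [0,0,0],"hand": 0},{"turn": [0,0,0],"translation": [0,0,0],"hand": 0},{"turn": [0,0,0],"translation": [0,0,0],"hand": 0},{"turn": [0,0,0],"translation": [0,0,0],"hand": 0}])

```text
time_s: 4.48
eef_pos: [600.9, -356.5, 68.2]
ee_rot: [0.001, 0.69, 0.724, 0.0]
force: [-0.1, 0.9, 5.3]
grip_width: 0.145
grip_force: 80.7
```

Call:
move_arm(moves=[{"turn": [0,0,0],"translation": [0,0,-20],"hand": 0},{"turn": [0,0,0],"translation": [0,0,-35],"hand": 0},{"turn": [0,0,0],"translation": [0,0,-35],"hand": 0},{"turn": [0,0,0],"translation": [15,-3,-20],"hand": 0},{"turn": [0,0,0],"translation": [37,-8,0],"hand": 0},{"turn": [0,0,0],"translation": [37,-8,0],"hand": 0},{"turn": [0,0,0],"translation": [37,-8,0],"hand": 0},{"turn": [0,0,0],"translation": [37,-8,0],"hand": 0},{"turn": [0,0,0],"translation": [37,-8,0],"hand": 0},{"turn": [0,0,0],"translation": [37,-8,0],"hand": 0}])

```text
time_s: 5.32
eef_pos: [537.2, -120.2, 176.6]
ee_rot: [-0.001, 0.69, 0.724, -0.0]
force: [1.8, 0.5, -3.1]
grip_width: 0.142
grip_force: 79.5
```

Call:
move_arm(moves=[{"turn": [0,0,0],"translation": [37,-8,0],"hand": 0},{"turn": [0,0,0],"translation": [37,-8,0],"hand": 0},{"turn": [0,0,0],"translation": [35,-8,0],"hand": 0},{"turn": [-0.1,0,0],"translation": [0,0,0],"hand": 0},{"turn": [-0.1,0,0],"translation": [0,0,0],"hand": 0},{"turn": [-0.1,0,0],"translation": [0,0,0],"hand": 0},{"turn": [-0.1,0,0],"translation": [0,0,0],"hand": 0},{"turn": [-0.1,0,0],"translation": [0,0,0],"hand": 0},{"turn": [-0.1,0,0],"translation": [0,0,0],"hand": 0},{"turn": [-0.1,0,0],"translation": [0,0,0],"hand": 0}])

```text
time_s: 6.15
eef_pos: [508.4, -12.4, 176.4]
ee_rot: [0.22, 0.652, 0.686, 0.235]
force: [0.8, 0.9, -3.2]
grip_width: 0.142
grip_force: 79.5
```

Call:
move_arm(moves=[{"turn": [-0.1,0,0],"translation": [0,0,0],"hand": 0},{"turn": [-0.1,0,0],"translation": [0,0,0],"hand": 0},{"turn": [-0.1,0,0],"translation": [0,0,0],"hand": 0},{"turn": [-0.1,0,0],"translation": [0,0,0],"hand": 0},{"turn": [0,0,0],"translation": [0,0,0],"hand": 0},{"turn": [0,0,0],"translation": [0,0,0],"hand": 0}])

```text
time_s: 6.65
eef_pos: [510.4, -4.8, 175.7]
ee_rot: [0.263, 0.626, 0.668, 0.305]
force: [-0.2, -0.1, -2.8]
grip_width: 0.139
grip_force: 79.6
```

Run:
```python
from h import *
go(pw(-22,-164,66),Ro.from_rotvec([0,0,0])*down(.051)*Ro.from_rotvec([-1.1,0,0]))
c=capture("scene"); cv2.imwrite("pics/s2.png",c["image"][100:420,150:560])
```

```text
t 6.65 pos [510.4  -4.8 175.7] press [ -19.1 -155.8  175.7] F [-0.2 -0.1 -2.8] w 0.139
joints [-0.42  0.13  2.2   1.43  0.38 -1.75]
tool delta [-11.4 -82.8  71.5] turn [-0.271 -0.041 -0.009]
```

View pics/s2.png

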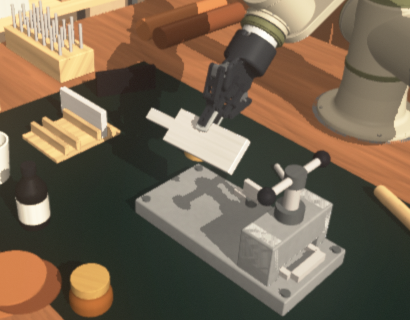

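The arm reaches the wrist singularity when it tilts outward, so I'll tilt the other way, with the tool pointing back towards the base.

Call:
move_arm(moves=[{"turn": [0.1,0,0],"translation": [0,0,0],"hand": 0},{"turn": [0.1,0,0],"translation": [0,0,0],"hand": 0},{"turn": [0.1,0,0],"translation": [0,0,0],"hand": 0},{"turn": [0.1,0,0],"translation": [0,0,0],"hand": 0},{"turn": [0.1,0,0],"translation": [0,0,0],"hand": 0},{"turn": [0.1,0,0],"translation": [0,0,0],"hand": 0},{"turn": [0.1,0,0],"translation": [0,0,0],"hand": 0},{"turn": [0.1,0,0],"translation": [0,0,0],"hand": 0},{"turn": [0,0,0],"translation": [0,0,0],"hand": 0}])

```text
time_s: 7.45
eef_pos: [514.5, 1.4, 177.3]
ee_rot: [0.064, 0.667, 0.735, 0.106]
force: [0.5, 0.2, -2.8]
grip_width: 0.14
grip_force: 79.6
```

Run:
```python
from h import *
go(pw(0,-164,180),down(.051))
```

```text
t 7.45 pos [514.5   1.4 177.3] press [ -14.7 -149.9  177.3] F [ 0.5  0.2 -2.8] w 0.14
joints [-0.29  0.25  1.8   0.17  0.89 -0.48]
tool delta [-14.7  14.3   0.1] turn [ 0.242 -0.053  0.045]
```

Call:
move_arm(moves=[{"turn": [0.115,-0.026,0.022],"translation": [-7,7,0],"hand": 0},{"turn": [0.115,-0.026,0.022],"translation": [-7,7,0],"hand": 0},{"turn": [0.11,0,0],"translation": [0,0,0],"hand": 0},{"turn": [0.11,0,0],"translation": [0,0,0],"hand": 0},{"turn": [0.11,0,0],"translation": [0,0,0],"hand": 0},{"turn": [0.11,0,0],"translation": [0,0,0],"hand": 0},{"turn": [0.11,0,0],"translation": [0,0,0],"hand": 0},{"turn": [0.11,0,0],"translation": [0,0,0],"hand": 0},{"turn": [0,0,0],"translation": [0,0,0],"hand": 0}])

```text
time_s: 8.2
eef_pos: [528.1, -10.7, 175.1]
ee_rot: [-0.222, 0.651, 0.688, -0.23]
force: [0.3, -0.3, -3.9]
grip_width: 0.138
grip_force: 79.7
```

Run:
```python
from h import *
go(pw(23,-164,170),down(.051)*Ro.from_rotvec([1.1,0,0]))
```

```text
t 8.2 pos [528.1 -10.7 175.1] press [  -1.7 -162.6  175.1] F [ 0.3 -0.3 -3.9] w 0.138
joints [-0.18  0.74  1.15 -0.14  1.89 -0.23]
tool delta [ -1.5  22.7 -10.9] turn [ 0.449 -0.002  0.006]
```

Call:
move_arm(moves=[{"turn": [0.11,0,0],"translation": [0,5,-3],"hand": 0},{"turn": [0.11,0,0],"translation": [0,5,-3],"hand": 0},{"turn": [0.11,0,0],"translation": [0,5,-3],"hand": 0},{"turn": [0.11,0,0],"translation": [0,5,-3],"hand": 0},{"turn": [0,0,0],"translation": [0,0,0],"hand": 0},{"turn": [0,0,0],"translation": [0,0,0],"hand": 0}])

```text
time_s: 8.7
eef_pos: [549.8, -9.5, 170.2]
ee_rot: [-0.356, 0.588, 0.623, -0.372]
force: [-0.1, 0.5, -2.4]
grip_width: 0.137
grip_force: 80.0
```

Run:
```python
from h import *
go(pw(23,-164,75),down(.051)*Ro.from_rotvec([1.1,0,0]))
```

```text
t 8.7 pos [549.8  -9.5 170.2] press [  20.1 -162.6  170.2] F [-0.1  0.5 -2.4] w 0.137
joints [-0.15  1.03  0.81 -0.25  2.35 -0.28]
tool delta [-2.  85.4 42.1] turn [0.018 0.    0.007]
```

Call:
move_arm(moves=[{"turn": [0,0,0],"translation": [0,28,14],"hand": 0},{"turn": [0,0,0],"translation": [0,28,14],"hand": 0},{"turn": [0,0,0],"translation": [0,20,10],"hand": 0},{"turn": [0,0,0],"translation": [0,9,4],"hand": 0},{"turn": [0,0,0],"translation": [0,2.6,1.3],"hand": 0},{"turn": [0,0,0],"translation": [0,2.6,1.3],"hand": 0},{"turn": [0,0,0],"translation": [0,0,0],"hand": 0}])

```text
time_s: 9.28
eef_pos: [552.9, -8.6, 73.0]
ee_rot: [-0.356, 0.589, 0.623, -0.372]
force: [0.4, -0.1, -3.1]
grip_width: 0.14
grip_force: 80.0
```

Run:
```python
from h import *
go(pw(23,-164,63),down(.051)*Ro.from_rotvec([1.1,0,0]))
```

```text
t 9.28 pos [552.9  -8.6  73. ] press [  23.2 -161.8   73. ] F [ 0.4 -0.1 -3.1] w 0.14
joints [-0.15  1.16  0.82 -0.22  2.23 -0.24]
tool delta [-2.3  8.7  4.9] turn [ 0.018 -0.     0.006]
```

Call:
move_arm(moves=[{"turn": [0,0,0],"translation": [0,2.6,1.3],"hand": 0},{"turn": [0,0,0],"translation": [0,2.6,1.3],"hand": 0},{"turn": [0,0,0],"translation": [0,1.8,0.9],"hand": 0},{"turn": [0,0,0],"translation": [0,0.9,0.4],"hand": 0},{"turn": [0,0,0],"translation": [0,0,0],"hand": 0}])

```text
time_s: 9.7
eef_pos: [552.7, -8.4, 63.8]
ee_rot: [-0.357, 0.588, 0.622, -0.374]
force: [1.6, 1.2, 4.2]
grip_width: 0.139
grip_force: 80.8
```

Run:
```python
from h import *
go(pw(23,-164,63),down(.051)*Ro.from_rotvec([1.1,0,0]))
c=capture("scene"); cv2.imwrite("pics/s3.png",cv2.resize(c["image"][200:380,230:470],None,fx=3,fy=3))
```

```text
t 9.7 pos [552.7  -8.4  63.8] press [  23.1 -161.6   63.8] F [1.6 1.2 4.2] w 0.139
joints [-0.15  1.18  0.81 -0.22  2.22 -0.24]
tool delta [-2.4  0.7  0.4] turn [ 0.013 -0.001  0.006]
```

View pics/s3.png

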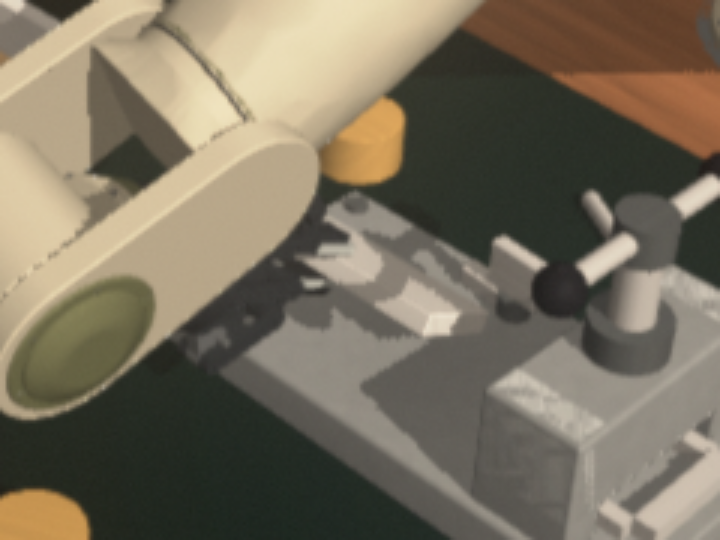

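Contact is felt, and the view shows the lower edge resting on the bed. I'll release a little and withdraw along the tool axis.

Call:
move_arm(moves=[{"turn": [0,0,0],"translation": [0,0,0],"hand": 0.25},{"turn": [0,0,0],"translation": [0,0,0],"hand": 0.25},{"turn": [0,0,0],"translation": [0,0,0],"hand": 0.25}])

```text
time_s: 10.0
eef_pos: [552.6, -8.4, 62.4]
ee_rot: [-0.357, 0.588, 0.623, -0.373]
force: [1.0, -0.3, -0.4]
grip_width: 0.25
grip_force: 0.8
```

Call:
move_arm(moves=[{"turn": [0,0,0],"translation": [0,0,-30],"hand": 0.25},{"turn": [0,0,0],"translation": [0,0,-35],"hand": 0.25},{"turn": [0,0,0],"translation": [0,0,0],"hand": 0.25}])

```text
time_s: 10.25
eef_pos: [606.2, -6.4, 90.6]
ee_rot: [-0.354, 0.589, 0.624, -0.371]
force: [-0.9, 0.2, 1.4]
grip_width: 0.247
grip_force: 0.0
```

Run:
```python
from h import *
go(pw(60,-200,250),down(.051))
```

```text
t 10.25 pos [606.2  -6.4  90.6] press [  76.5 -162.3   90.6] F [-0.9  0.2  1.4] w 0.247
joints [-0.14  1.3   0.46 -0.26  2.43 -0.29]
tool delta [ -37.  -148.4  -60.9] turn [-1.078 -0.002  0.005]
```

Call:
move_arm(moves=[{"turn": [0,0,0],"translation": [-7,-28,-16],"hand": 0.5},{"turn": [0,0,0],"translation": [-8,-30,-12],"hand": 0.5},{"turn": [0,0,0],"translation": [-8,-30,-12],"hand": 0.5},{"turn": [0,0,0],"translation": [-8,-30,-12],"hand": 0.5},{"turn": [0,0,0],"translation": [-8,-30,-12],"hand": 0.5},{"turn": [-0.12,0,0],"translation": [0,0,0],"hand": 0.5},{"turn": [-0.12,0,0],"translation": [0,0,0],"hand": 0.5},{"turn": [-0.12,0,0],"translation": [0,0,0],"hand": 0.5},{"turn": [-0.12,0,0],"translation": [0,0,0],"hand": 0.5},{"turn": [-0.12,0,0],"translation": [0,0,0],"hand": 0.5}])

```text
time_s: 11.08
eef_pos: [592.5, -46.6, 248.9]
ee_rot: [-0.166, 0.668, 0.705, -0.171]
force: [1.3, 0.2, -0.5]
grip_width: 0.5
grip_force: 0.0
```

Call:
move_arm(moves=[{"turn": [-0.12,0,0],"translation": [0,0,0],"hand": 0.5},{"turn": [-0.12,0,0],"translation": [0,0,0],"hand": 0.5},{"turn": [-0.12,0,0],"translation": [0,0,0],"hand": 0.5},{"turn": [-0.118,0,0],"translation": [0,0,0],"hand": 0.5},{"turn": [0,0,0],"translation": [0,0,0],"hand": 0.5},{"turn": [0,0,0],"translation": [0,0,0],"hand": 0.5}])

```text
time_s: 11.58
eef_pos: [591.7, -46.9, 249.4]
ee_rot: [-0.006, 0.688, 0.726, -0.002]
force: [0.4, 0.7, 0.1]
grip_width: 0.499
grip_force: 0.0
```

```bash
cat >> h.py <<'E'
def flat(c):
    W=cloud(c); P=(W[...,:2]-O); X=P@EX; Y=P@EY; z=W[...,2]
    m=((z>38)&(z<52)&(abs(X)<75)&(Y<-30)&(Y>-310)&(c["z_map"]>0)).astype(np.uint8)
    n,l,st,_=cv2.connectedComponentsWithStats(m)
    for i in range(1,n):
        if st[i,4]<300: continue
        k=l==i; q=np.stack([X[k],Y[k]],1); print("comp",len(q),"z",np.round(z[k].mean(),1),"x",np.round(np.percentile(q[:,0],[1,99]),1),"y",np.round(np.percentile(q[:,1],[1,99]),1))
        if len(q)>1500:
            yn=q[:,1].max(); body=q[q[:,1]>yn-135]; r=cv2.minAreaRect(body.astype(np.float32)); print(r); tb=q[q[:,1]<yn-150]
            print("tab x mean/width",tb[:,0].mean() if len(tb) else None, np.ptp(tb[:,0]) if len(tb) else None, "y",q[:,1].min(),yn)
            p=np.array([[body[(abs(body[:,1]-y)<3)][:,0].min()+body[(abs(body[:,1]-y)<3)][:,0].max(),2*y] for y in np.arange(yn-115,yn-15,8)])/2
            f_=np.polyfit(p[:,1],p[:,0],1); print("centre line x=%.4f*y+%.2f; at -165: %.2f"%(f_[0],f_[1],np.polyval(f_,-165)))
E
python3 - <<'E'
from h import *
go(pw(60,-200,250),down(.051))
c=wrist(); cv2.imwrite("pics/w4.png",c["image"]); pickle.dump(c,open("w4.pkl","wb")); flat(c)
E
```

```text
t 11.58 pos [591.7 -46.9 249.4] press [  60.1 -202.   249.4] F [0.4 0.7 0.1] w 0.499
joints [-0.28  0.47  1.27  0.    1.41 -0.33]
tool delta [ 2.  -0.1 -0.6] turn [-0.011 -0.006  0.003]
comp 790 z 44.1 x [-62.3 -44.2] y [-116.1  -63.5]
comp 12920 z 43.1 x [-27.2  31.5] y [-263.7  -80.7]
((1.8392868041992188, -147.12237548828125), (60.31697463989258, 134.98965454101562), 0.11399182677268982)
tab x mean/width 2.6501786025684204 20.281312431958902 y -273.22171062671464 -79.65305786673244
centre line x=-0.0006*y+1.87; at -165: 1.97
```

View pics/w4.png

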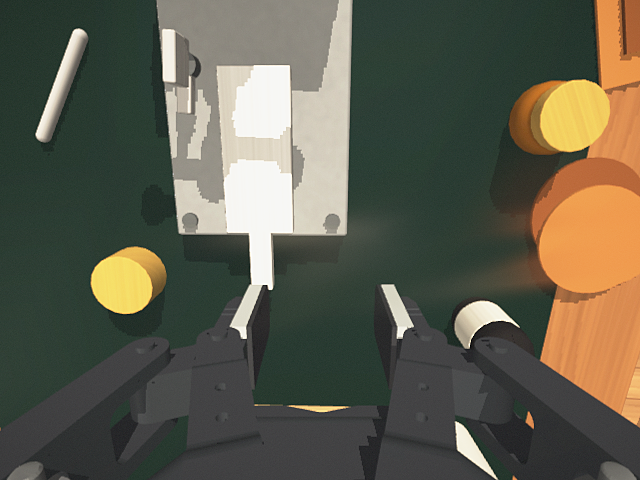

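The view shows the plate lying flat on the bed, with its nose at (255,66) and its tab at (262,262). It is square to the press at x ≈ 2, and its top is at z 43, which fits. Next I take the tab.

Call:
move_arm(moves=[{"turn": [0,0,0],"translation": [-27,-29,0],"hand": 0.5},{"turn": [-0.011,-0.006,0.003],"translation": [-26,-29,0],"hand": 0.5},{"turn": [0,0,0],"translation": [0,0,37],"hand": 0.5},{"turn": [0,0,0],"translation": [0,0,37],"hand": 0.5},{"turn": [0,0,0],"translation": [0,0,37],"hand": 0.5},{"turn": [0,0,0],"translation": [0,0,30],"hand": 0.5},{"turn": [0,0,0],"translation": [0,0,20],"hand": 0.5},{"turn": [0,0,0],"translation": [0,0,0],"hand": 0.5},{"turn": [0,0,0],"translation": [0,0,0],"hand": 0.5}])

```text
time_s: 12.38
eef_pos: [538.7, -103.0, 87.6]
ee_rot: [-0.0, 0.689, 0.725, 0.0]
force: [0.5, 0.5, 0.8]
grip_width: 0.502
grip_force: 0.0
```

Run:
```python
from h import *
go(pw(2.3,-255,52),down(.0508))
c=wrist(); cv2.imwrite("pics/w5.png",c["image"]); pickle.dump(c,open("w5.pkl","wb")); flat(c)
```

```text
t 12.38 pos [ 538.7 -103.    87.6] press [   4.2 -255.3   87.6] F [0.5 0.5 0.8] w 0.502
joints [-0.4   0.54  1.62  0.    0.98 -0.45]
tool delta [ 0.3 -1.9 35.6] turn [-0.    -0.001  0.001]
comp 34037 z 43.0 x [-27.1  31.1] y [-268.8 -137.2]
((1.9888038635253906, -203.42196655273438), (60.32338333129883, 135.0029754638672), 0.05492236092686653)
tab x mean/width None None y -273.69941945149964 -135.9372173076655
centre line x=-0.0020*y+1.65; at -165: 1.99
```

View pics/w5.png

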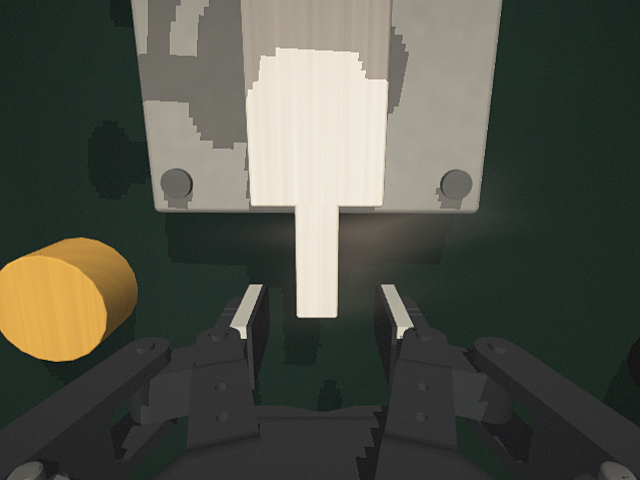

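The wrist view shows the tab between the open fingers, at (317,260). The rails aren't in view yet. I go down and grip.

Call:
move_arm(moves=[{"turn": [0,0,0],"translation": [0,-1.9,12],"hand": 0.5},{"turn": [0,0,0],"translation": [0,0,12],"hand": 0.5},{"turn": [0,0,0],"translation": [0,0,11],"hand": 0.5},{"turn": [0,0,0],"translation": [0,0,0],"hand": 0.5},{"turn": [0,0,0],"translation": [0,0,0],"hand": 0.5}])

```text
time_s: 12.85
eef_pos: [536.9, -103.2, 53.8]
ee_rot: [0.001, 0.689, 0.725, 0.001]
force: [0.4, -0.1, -0.1]
grip_width: 0.502
grip_force: 0.0
```

Run:
```python
from h import *
go(pw(2,-255,52),down(.0508))
```

```text
t 12.85 pos [ 536.9 -103.2   53.8] press [   2.4 -255.4   53.8] F [ 0.4 -0.1 -0.1] w 0.502
joints [-0.4   0.59  1.64  0.    0.9  -0.46]
tool delta [ 0.4 -0.4  1.8] turn [0.003 0.    0.001]
```

Call:
move_arm(moves=[{"turn": [0,0,0],"translation": [0,-0.4,1.6],"hand": 0.5},{"turn": [0,0,0],"translation": [0,0,0],"hand": 0},{"turn": [0,0,0],"translation": [0,0,0],"hand": 0},{"turn": [0,0,0],"translation": [0,0,0],"hand": 0},{"turn": [0,0,0],"translation": [0,0,0],"hand": 0},{"turn": [0,0,0],"translation": [0,0,0],"hand": 0}])

```text
time_s: 13.35
eef_pos: [536.4, -103.2, 52.5]
ee_rot: [0.001, 0.689, 0.725, 0.001]
force: [-1.7, 1.1, 5.7]
grip_width: 0.209
grip_force: 78.8
```

Call:
move_arm(moves=[{"turn": [0,0,0],"translation": [10,0,0],"hand": 0},{"turn": [0,0,0],"translation": [15,0,0],"hand": 0},{"turn": [0,0,0],"translation": [15,0,0],"hand": 0},{"turn": [0,0,0],"translation": [10,0,0],"hand": 0},{"turn": [0,0,0],"translation": [0,0,0],"hand": 0}])

```text
time_s: 13.77
eef_pos: [534.0, -51.2, 52.5]
ee_rot: [0.001, 0.688, 0.725, 0.002]
force: [0.5, 7.9, 9.8]
grip_width: 0.208
grip_force: 79.5
```

Run:
```python
from h import *
go(pw(2,-205,52),down(.0508))
c=capture("top"); pickle.dump(c,open("t6.pkl","wb")); flat(c)
cv2.imwrite("pics/t6.png",cv2.resize(c["image"][175:235,195:275],None,fx=10,fy=10,interpolation=cv2.INTER_CUBIC))
c=wrist(); flat(c)
W=cloud(c); P=W[...,:2]-O; X=P@EX;Y=P@EY;z=W[...,2]
print("wrist sees y max",Y[(c["z_map"]>0)&(abs(X)<30)&(z>20)&(z<60)].max())
```

```text
t 13.77 pos [534.  -51.2  52.5] press [   2.1 -203.4   52.5] F [0.5 7.9 9.8] w 0.208
joints [-0.31  0.57  1.68  0.    0.88 -0.37]
tool delta [-1.6 -0.2  0.5] turn [ 0.004 -0.     0.002]
comp 3150 z 42.6 x [-62.  -49.3] y [-116.2  -95.6]
((-55.90532684326172, -105.00800323486328), (22.693037033081055, 12.742376327514648), 84.98953247070312)
tab x mean/width None None y -116.61316885469445 -94.20886850436906Traceback (most recent call last):
  File "<stdin>", line 5, in <module>
  File "h.py", line 34, in flat
    p=np.array([[body[(abs(body[:,1]-y)<3)][:,0].min()+body[(abs(body[:,1]-y)<3)][:,0].max(),2*y] for y in np.arange(yn-115,yn-15,8)])/2
                 ~~~~~~~~~~~~~~~~~~~~~~~~~~~~~~~~~~~^^
    return umr_minimum(a, axis, None, out, keepdims, initial, where)
ValueError: zero-size array to reduction operation minimum which has no identity
```

View pics/t6.png

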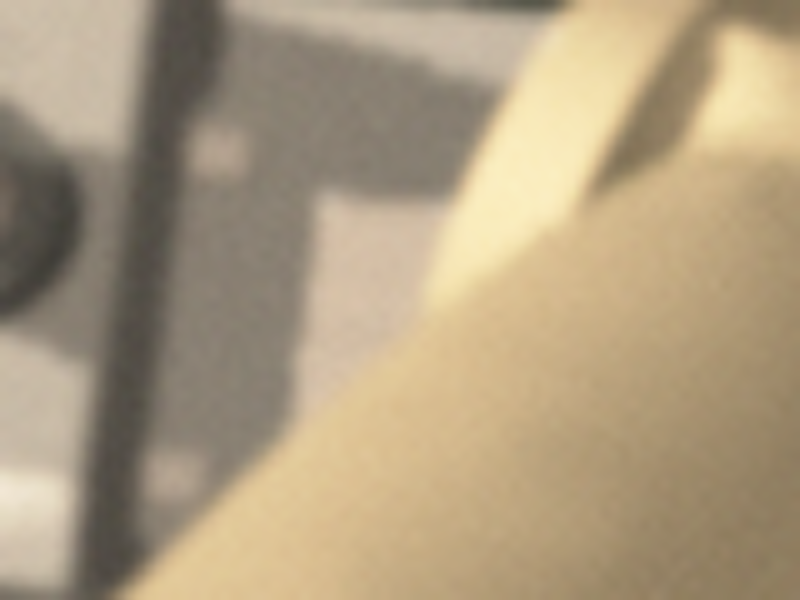

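The crop shows the rail ends at (220,150) and (175,477), and the plate's nose corner at (320,192). I'll compare their edges in the same image.

Run:
```python
from h import *
from scipy.ndimage import map_coordinates
def prof(c,y,h,xs):
    R=np.array(c["R"]); g=c["image"].astype(float).mean(2); acc=0
    for yy in y:
        P=np.array([pw(x,yy,h) for x in xs])@R.T+c["t"]; u=P[:,0]/P[:,2]*f(c)+c["cx"]; v=P[:,1]/P[:,2]*f(c)+c["cy"]
        acc=acc+map_coordinates(g,[v,u],order=1)
    return acc/len(y)
xs=np.arange(20,55,.5)
c=pickle.load(open("t6.pkl","rb"))
for n,y,h in(("rail",[-8,-6,-4,-2],40),("plate",[-50,-47,-44,-41],44)):
    p=prof(c,y,h,xs); d=np.gradient(p); print(n,[(x,int(a)) for x,a in zip(xs[::2],p[::2])])
c0=pickle.load(open("top.pkl","rb")); x2=-xs[::-1]
for x in(xs,x2): print("rail0",[(a,int(b)) for a,b in zip(x[::2],prof(c0,[-8,-6,-4,-2],40,x)[::2])])
c=wrist(); pickle.dump(c,open("w6.pkl","wb"))
W=cloud(c); P=W[...,:2]-O; X=P@EX;Y=P@EY;z=W[...,2]
print("ymax",Y[(c["z_map"]>0)&(abs(X)<30)&(z>20)&(z<60)].max()); flat(c)
```

```text
rail [(np.float64(20.0), 126), (np.float64(21.0), 125), (np.float64(22.0), 126), (np.float64(23.0), 127), (np.float64(24.0), 127), (np.float64(25.0), 127), (np.float64(26.0), 127), (np.float64(27.0), 127), (np.float64(28.0), 126), (np.float64(29.0), 127), (np.float64(30.0), 129), (np.float64(31.0), 134), (np.float64(32.0), 139), (np.float64(33.0), 144), (np.float64(34.0), 149), (np.float64(35.0), 153), (np.float64(36.0), 155), (np.float64(37.0), 156), (np.float64(38.0), 155), (np.float64(39.0), 154), (np.float64(40.0), 151), (np.float64(41.0), 148), (np.float64(42.0), 143), (np.float64(43.0), 138), (np.float64(44.0), 134), (np.float64(45.0), 131), (np.float64(46.0), 128), (np.float64(47.0), 127), (np.float64(48.0), 125), (np.float64(49.0), 124), (np.float64(50.0), 122), (np.float64(51.0), 122), (np.float64(52.0), 121), (np.float64(53.0), 121), (np.float64(54.0), 121)]
plate [(np.float64(20.0), 190), (np.float64(21.0), 190), (np.float64(22.0), 189), (np.float64(23.0), 188), (np.float64(24.0), 186), (np.float64(25.0), 184), (np.float64(26.0), 180), (np.float64(27.0), 173), (np.float64(
[... 2455 characters left out ...]
 124)]
ymax -94.87569738437475
comp 3152 z 42.6 x [-62.  -49.3] y [-116.3  -95.7]
((-55.93956756591797, -105.01500701904297), (22.788230895996094, 12.933370590209961), 84.88201141357422)
tab x mean/width None None y -116.64020683155694 -94.1718099707975Traceback (most recent call last):
  File "<stdin>", line 17, in <module>
  File "h.py", line 34, in flat
    p=np.array([[body[(abs(body[:,1]-y)<3)][:,0].min()+body[(abs(body[:,1]-y)<3)][:,0].max(),2*y] for y in np.arange(yn-115,yn-15,8)])/2
                 ~~~~~~~~~~~~~~~~~~~~~~~~~~~~~~~~~~~^^
    return umr_minimum(a, axis, None, out, keepdims, initial, where)
ValueError: zero-size array to reduction operation minimum which has no identity
```

```bash
cat >> h.py <<'E'
from scipy.ndimage import map_coordinates
def edge(c,y,h,a,b):
    xs=np.arange(a,b,.25); R=np.array(c["R"]); g=c["image"].astype(float).mean(2)
    P=np.array([pw(x,y,h) for x in xs])@R.T+c["t"]; p=map_coordinates(g,[P[:,1]/P[:,2]*f(c)+c["cy"],P[:,0]/P[:,2]*f(c)+c["cx"]],order=1)
    k=len(p)//5; mid=(p[:k].mean()+p[-k:].mean())/2; i=np.where(np.diff(np.sign(p-mid)))[0]; return np.round(xs[i],2).tolist()
E
python3 - <<'E'
from h import *
c=pickle.load(open("t6.pkl","rb")); c0=pickle.load(open("top.pkl","rb"))
for y in range(-38,-80,-4): print(y,edge(c,y,44,20,40))
for y in(-200,-150,-100,-50): print("bed",y,edge(c0,y,30,70,90),edge(c0,y,30,-90,-70))
for y in(-8,-6,-4,-2): print("rail in",y,edge(c,y,40,26,37),edge(c0,y,40,26,37),edge(c0,y,40,-36,-25))
E
```

```text
-38 [28.25]
-42 [28.5]
-46 [28.75]
-50 [29.25]
-54 [29.75]
-58 [32.5]
-62 [36.0]
-66 [24.25, 27.25, 28.25]
-70 [23.5]
-74 [25.0]
-78 [26.75]
bed -200 [79.0] [-82.25]
bed -150 [79.0] [-83.75]
bed -100 [79.25] [-82.75]
bed -50 [79.5] [-84.0]
rail in -8 [32.25] [32.5] [-30.25]
rail in -6 [32.25] [32.25] [-30.75]
rail in -4 [32.5] [32.0] [-31.0]
rail in -2 [32.0] [32.25] [-30.25]
```

Call:
move_arm(moves=[{"turn": [0,0,0],"translation": [0,2.2,0],"hand": 0},{"turn": [0,0,0],"translation": [4,0,0],"hand": 0},{"turn": [0,0,0],"translation": [0,0,0],"hand": 0}])

```text
time_s: 14.17
eef_pos: [535.7, -48.7, 52.5]
ee_rot: [0.001, 0.688, 0.725, 0.001]
force: [-3.3, 0.3, 9.5]
grip_width: 0.208
grip_force: 79.6
```

Run:
```python
from h import *
go(pw(2,-205,52),down(.0508))
c=capture("top"); pickle.dump(c,open("t7.pkl","wb"))
for y in range(-26,-60,-4): print(y,edge(c,y,44,20,40))
for y in(-8,-6,-4,-2): print("rail in",y,edge(c,y,40,26,37))
```

```text
t 14.17 pos [535.7 -48.7  52.5] press [   4.  -200.9   52.5] F [-3.3  0.3  9.5] w 0.208
joints [-0.31  0.58  1.67  0.    0.89 -0.36]
tool delta [-4.1 -2.   0.5] turn [0.003 0.001 0.001]
-26 [30.25]
-30 [29.5]
-34 [29.75]
-38 [30.0]
-42 [30.75]
-46 [31.0]
-50 [29.75]
-54 [32.25]
-58 [20.0, 37.0]
rail in -8 [32.0]
rail in -6 [32.0]
rail in -4 [32.25]
rail in -2 [32.5]
```

```bash
sed -i 's/abs(X)<75/abs(X)<42/' h.py
python3 - <<'E'
from h import *
c=wrist(); W=cloud(c); P=W[...,:2]-O; X=P@EX;Y=P@EY;z=W[...,2]
m=(c["z_map"]>0)&(abs(X-3)<45)&(z>38)&(z<50)
for y in range(-165,-90,8):
    k=m&(abs(Y-y)<1.5); print(y,k.sum(),np.round([X[k].min(),X[k].max(),(X[k].min()+X[k].max())/2],2) if k.any() else "")
E
```

```text
-165 637 [-25.29  33.06   3.88]
-157 1400 [-25.65  34.07   4.21]
-149 1486 [-26.1   33.94   3.92]
-141 1531 [-25.98  33.67   3.84]
-133 1669 [-26.05  33.97   3.96]
-125 1754 [-25.95  33.7    3.87]
-117 1792 [-26.38  33.89   3.76]
-109 1882 [-26.28  33.82   3.77]
-101 1988 [-26.05  33.76   3.85]
-93 1169 [-26.2   33.62   3.71]
```

The wrist view shows the plate square in the grip. In the top view it is about 0.8 mm short of the guide's middle, so I shift it and go in gently.

Call:
move_arm(moves=[{"turn": [0,0,0],"translation": [0,0.8,0],"hand": 0},{"turn": [0,0,0],"translation": [5,0,0],"hand": 0},{"turn": [0,0,0],"translation": [3,0,0],"hand": 0},{"turn": [0,0,0],"translation": [3,0,0],"hand": 0},{"turn": [0,0,0],"translation": [2,0,0],"hand": 0},{"turn": [0,0,0],"translation": [2,0,0],"hand": 0}], grip_force=100)

```text
time_s: 14.77
eef_pos: [536.3, -34.5, 52.6]
ee_rot: [0.002, 0.689, 0.725, 0.001]
force: [-0.5, -6.7, 6.5]
grip_width: 0.198
grip_force: 98.1
```

Call:
move_arm(moves=[{"turn": [0,0,0],"translation": [2,0,0],"hand": 0},{"turn": [0,0,0],"translation": [2,0,0],"hand": 0},{"turn": [0,0,0],"translation": [2,0,0],"hand": 0}])

```text
time_s: 15.02
eef_pos: [536.0, -28.7, 52.6]
ee_rot: [0.002, 0.689, 0.725, 0.001]
force: [0.3, -7.8, 6.9]
grip_width: 0.2
grip_force: 98.2
```

Run:
```python
from h import *
go(pw(4,-180,52),down(.0508))
```

```text
t 15.02 pos [536.  -28.7  52.6] press [   5.3 -181.    52.6] F [ 0.3 -7.8  6.9] w 0.2
joints [-0.27  0.57  1.68 -0.    0.88 -0.32]
tool delta [ 1.  -1.3  0.6] turn [0.005 0.002 0.001]
```

Call:
move_arm(moves=[{"turn": [0,0,0],"translation": [2,0,0],"hand": 0},{"turn": [0,0,0],"translation": [2,0,0],"hand": 0},{"turn": [0,0,0],"translation": [2,0,0],"hand": 0}])

```text
time_s: 15.27
eef_pos: [535.7, -22.7, 52.6]
ee_rot: [0.002, 0.689, 0.725, 0.001]
force: [-0.5, -6.4, 6.9]
grip_width: 0.199
grip_force: 98.2
```

Call:
move_arm(moves=[{"turn": [0,0,0],"translation": [2,0,0],"hand": 0},{"turn": [0,0,0],"translation": [2,0,0],"hand": 0},{"turn": [0,0,0],"translation": [2,0,0],"hand": 0},{"turn": [0,0,0],"translation": [2,0,0],"hand": 0}])

```text
time_s: 15.6
eef_pos: [535.3, -14.7, 52.6]
ee_rot: [0.002, 0.689, 0.725, 0.001]
force: [-0.7, -6.4, 7.2]
grip_width: 0.198
grip_force: 98.2
```

The nose is between the rails with no side force. I carry on under the roller.

Call:
move_arm(moves=[{"turn": [0,0,0],"translation": [3,0,0],"hand": 0},{"turn": [0,0,0],"translation": [3,0,0],"hand": 0},{"turn": [0,0,0],"translation": [3,0,0],"hand": 0},{"turn": [0,0,0],"translation": [3,0,0],"hand": 0},{"turn": [0,0,0],"translation": [3,0,0],"hand": 0}])

```text
time_s: 16.02
eef_pos: [534.5, 0.3, 52.6]
ee_rot: [0.002, 0.689, 0.725, 0.001]
force: [-0.5, -7.0, 7.1]
grip_width: 0.198
grip_force: 98.2
```

Call:
move_arm(moves=[{"turn": [0,0,0],"translation": [3,0,0],"hand": 0},{"turn": [0,0,0],"translation": [3,0,0],"hand": 0},{"turn": [0,0,0],"translation": [3,0,0],"hand": 0},{"turn": [0,0,0],"translation": [3,0,0],"hand": 0}])

```text
time_s: 16.35
eef_pos: [533.9, 11.7, 52.6]
ee_rot: [0.003, 0.688, 0.725, 0.001]
force: [-1.7, -11.5, 7.4]
grip_width: 0.197
grip_force: 98.2
```

Call:
move_arm(moves=[{"turn": [0,0,0],"translation": [3,0,0],"hand": 0},{"turn": [0,0,0],"translation": [3,0,0],"hand": 0},{"turn": [0,0,0],"translation": [3,0,0],"hand": 0},{"turn": [0,0,0],"translation": [3,0,0],"hand": 0}])

```text
time_s: 16.68
eef_pos: [533.2, 23.5, 52.6]
ee_rot: [0.003, 0.688, 0.725, 0.0]
force: [-1.2, -13.0, 8.0]
grip_width: 0.2
grip_force: 98.2
```

Run:
```python
from h import *
go(pw(5.3,-105,52),down(.0508))
```

```text
t 16.68 pos [533.2  23.5  52.6] press [   5.2 -128.7   52.6] F [ -1.2 -13.    8. ] w 0.2
joints [-0.17  0.57  1.69 -0.    0.88 -0.22]
tool delta [23.7  0.2  0.5] turn [0.004 0.003 0.001]
```

Call:
move_arm(moves=[{"turn": [0,0,0],"translation": [3,0,0],"hand": 0},{"turn": [0,0,0],"translation": [3,0,0],"hand": 0},{"turn": [0,0,0],"translation": [3,0,0],"hand": 0},{"turn": [0,0,0],"translation": [3,0,0],"hand": 0},{"turn": [0,0,0],"translation": [3,0,0],"hand": 0},{"turn": [0,0,0],"translation": [3,0,0],"hand": 0}])

```text
time_s: 17.18
eef_pos: [532.2, 41.4, 52.6]
ee_rot: [0.003, 0.688, 0.725, 0.0]
force: [-1.4, -13.1, 7.3]
grip_width: 0.195
grip_force: 98.3
```

Call:
move_arm(moves=[{"turn": [0,0,0],"translation": [1,0,0],"hand": 0},{"turn": [0,0,0],"translation": [1,0,0],"hand": 0},{"turn": [0,0,0],"translation": [1,0,0],"hand": 0}])

```text
time_s: 17.43
eef_pos: [532.0, 44.4, 52.6]
ee_rot: [0.003, 0.688, 0.725, 0.0]
force: [-2.1, -13.4, 8.3]
grip_width: 0.201
grip_force: 98.3
```

Call:
move_arm(moves=[{"turn": [0,0,0],"translation": [1,0,0],"hand": 0},{"turn": [0,0,0],"translation": [1,0,0],"hand": 0}])

```text
time_s: 17.6
eef_pos: [532.0, 45.9, 52.6]
ee_rot: [0.003, 0.688, 0.725, -0.0]
force: [-2.1, -22.3, 7.0]
grip_width: 0.197
grip_force: 98.3
```

Call:
move_arm(moves=[{"turn": [0,0,0],"translation": [1,0,0],"hand": 0},{"turn": [0,0,0],"translation": [0,0,0],"hand": 0}])

```text
time_s: 17.77
eef_pos: [532.0, 46.0, 52.6]
ee_rot: [0.003, 0.688, 0.725, -0.001]
force: [-2.0, -22.3, 7.2]
grip_width: 0.198
grip_force: 98.3
```

Call:
move_arm(moves=[{"turn": [0,0,0],"translation": [1,0,0],"hand": 0},{"turn": [0,0,0],"translation": [0,0,0],"hand": 0}])

```text
time_s: 17.93
eef_pos: [532.0, 46.1, 52.6]
ee_rot: [0.004, 0.688, 0.725, -0.001]
force: [-3.0, -28.8, 7.3]
grip_width: 0.197
grip_force: 98.2
```

Run:
```python
from h import *
go(pw(5.3,-105,52),down(.0508))
```

```text
t 17.93 pos [532.   46.1  52.6] press [   5.1 -106.1   52.6] F [ -3.  -28.8   7.3] w 0.197
joints [-0.13  0.57  1.68 -0.01  0.88 -0.18]
tool delta [1.1 0.2 0.6] turn [0.004 0.007 0.002]
```

Call:
move_arm(moves=[{"turn": [0,0,0],"translation": [2,0,0],"hand": 0},{"turn": [0,0,0],"translation": [0,0,0],"hand": 0}])

```text
time_s: 18.1
eef_pos: [532.0, 46.3, 52.6]
ee_rot: [0.005, 0.688, 0.726, -0.002]
force: [-4.0, -41.0, 7.0]
grip_width: 0.198
grip_force: 98.2
```

Call:
move_arm(moves=[{"turn": [0,0,0],"translation": [-0.5,0,0],"hand": 0.4},{"turn": [0,0,0],"translation": [0,0,0],"hand": 0.4},{"turn": [0,0,0],"translation": [0,0,0],"hand": 0.4},{"turn": [0,0,0],"translation": [0,0,-20],"hand": 0.4},{"turn": [0,0,0],"translation": [0,0,-35],"hand": 0.4},{"turn": [0,0,0],"translation": [0,0,-35],"hand": 0.4},{"turn": [0,0,0],"translation": [-30,0,-20],"hand": 0.4},{"turn": [0,0,0],"translation": [-30,0,0],"hand": 0.4},{"turn": [0,0,0],"translation": [0,0,0],"hand": 0.4}])

```text
time_s: 18.85
eef_pos: [534.7, -11.5, 162.9]
ee_rot: [0.002, 0.689, 0.724, 0.001]
force: [0.4, -0.2, 0.3]
grip_width: 0.398
grip_force: 0.0
```

Run:
```python
from h import *
go(pw(-56,-78.5,130),down(-.05))
c=wrist(); cv2.imwrite("pics/w8.png",c["image"]); W=cloud(c); P=W[...,:2]-O; X=P@EX;Y=P@EY;z=W[...,2]; ok=c["z_map"]>0
def rr(m): p=np.stack([X[m],Y[m]],1).astype(np.float32); print(len(p),cv2.minAreaRect(p), p.min(0),p.max(0),z[m].mean())
rr(ok&(z>68)&(z<82)&(abs(X+56)<30)&(abs(Y+78)<35))
m=ok&(z>38)&(z<50)&(abs(X-4)<38)&(Y<-20)
for y in range(-130,-40,6):
    k=m&(abs(Y-y)<1); print(y,k.sum(),np.round([X[k].min(),X[k].max()],1) if k.any() else "")
k=m&(abs(abs(X-5)-20)<6); print("shoulder y",np.percentile(Y[k],[0,.5,2]))
```

```text
t 18.85 pos [534.7 -11.5 162.9] press [   4.8 -163.8  162.9] F [ 0.4 -0.2  0.3] w 0.398
joints [-0.24  0.42  1.59 -0.    1.13 -0.29]
tool delta [ 85.3 -61.1  32.4] turn [0.005 0.001 0.099]
1450 ((-53.56992721557617, -78.28330993652344), (36.14097213745117, 10.066983222961426), 85.01715087890625) [-59.76854 -96.31291] [-47.33206 -60.03296] 72.7209554933858
-130 0 
-124 88 [-4.3 14.9]
-118 94 [-4.9 14.8]
-112 110 [-4.9 14.8]
-106 96 [-4.8 14.7]
-100 96 [-4.7 14.6]
-94 95 [-4.6 14.6]
-88 101 [-4.5 14.6]
-82 127 [-4.5 14.5]
-76 100 [-5.1 14.4]
-70 314 [-24.9  34.2]
-64 386 [-24.7  34.6]
-58 378 [-25.2  34.6]
-52 390 [-24.7  35. ]
-46 390 [-25.1  34.7]
shoulder y [-70.20312294 -70.03824688 -69.6474845 ]
```

View pics/w8.png

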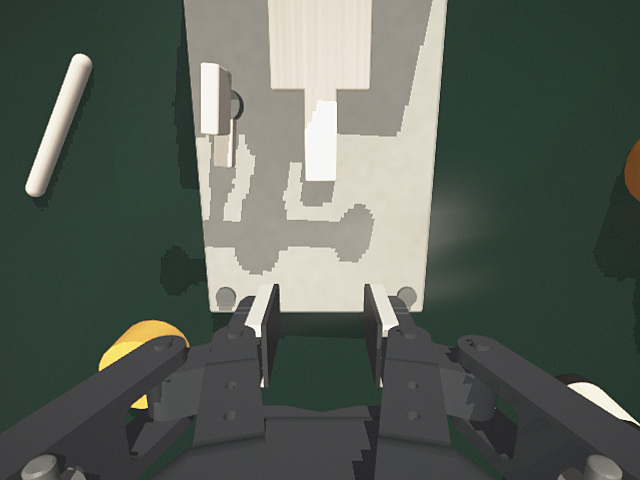

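The view shows the plate home: its shoulder is measured at y -70.0, at (318,88). The fin is at (209,98) with its centre at press (-53.6,-78.3), and the catch is at about -0.09 rad. I'll grip the fin.

Call:
move_arm(moves=[{"turn": [0,0,0],"translation": [28,-19,0],"hand": 0.4},{"turn": [0,0,0],"translation": [28,-19,0],"hand": 0.4},{"turn": [0,0,0],"translation": [29.5,-20.4,0],"hand": 0.4},{"turn": [0.005,0.001,0.087],"translation": [0,0,0],"hand": 0.4},{"turn": [0,0,0],"translation": [0,0,30],"hand": 0.4},{"turn": [0,0,0],"translation": [0,0,0],"hand": 0.4},{"turn": [0,0,0],"translation": [0,0,0],"hand": 0.4}])

```text
time_s: 19.48
eef_pos: [470.2, 74.8, 130.7]
ee_rot: [-0.003, 0.719, 0.695, -0.002]
force: [-0.2, 0.1, 0.2]
grip_width: 0.399
grip_force: 0.0
```

Run:
```python
from h import *
go(pw(-53.6,-78.3,68),down(-.036))
```

```text
t 19.48 pos [470.2  74.8 130.7] press [-55.2 -74.3 130.7] F [-0.2  0.1  0.2] w 0.399
joints [-0.09  0.35  1.79  0.    1.01 -0.06]
tool delta [-3.9  2.3 62.7] turn [-0.006 -0.001  0.002]
```

Call:
move_arm(moves=[{"turn": [-0.006,0,0.002],"translation": [-3.9,2.3,0],"hand": 0.4},{"turn": [0,0,0],"translation": [0,0,25],"hand": 0.4},{"turn": [0,0,0],"translation": [0,0,20],"hand": 0.4},{"turn": [0,0,0],"translation": [0,0,12],"hand": 0.4},{"turn": [0,0,0],"translation": [0,0,5],"hand": 0.4},{"turn": [0,0,0],"translation": [0,0,0],"hand": 0.4},{"turn": [0,0,0],"translation": [0,0,0],"hand": 0.4}])

```text
time_s: 20.07
eef_pos: [474.2, 69.8, 70.4]
ee_rot: [0.002, 0.72, 0.694, 0.002]
force: [0.6, -0.2, 0.1]
grip_width: 0.4
grip_force: 0.0
```

Run:
```python
from h import *
go(pw(-53.6,-78.3,68),down(-.036))
```

```text
t 20.07 pos [474.2  69.8  70.4] press [-51.4 -79.5  70.4] F [ 0.6 -0.2  0.1] w 0.4
joints [-0.1   0.45  1.84  0.    0.85 -0.06]
tool delta [ 1.  -2.3  2.4] turn [ 0.005 -0.001 -0.002]
```

Call:
move_arm(moves=[{"turn": [0.004,0,0],"translation": [1,-2.2,2],"hand": 0.4},{"turn": [0,0,0],"translation": [0,0,0],"hand": 0.4},{"turn": [0,0,0],"translation": [0,0,0],"hand": 0},{"turn": [0,0,0],"translation": [0,0,0],"hand": 0},{"turn": [0,0,0],"translation": [0,0,0],"hand": 0},{"turn": [0,0,0],"translation": [0,0,0],"hand": 0},{"turn": [0,0,0],"translation": [0,0,0],"hand": 0}], grip_force=50)

```text
time_s: 20.65
eef_pos: [471.7, 71.0, 67.9]
ee_rot: [-0.0, 0.72, 0.694, 0.0]
force: [-1.2, 0.7, 5.7]
grip_width: 0.1
grip_force: 50.6
```

Run:
```python
from h import *
go(pw(-53.6,-78.3,68),down(-.036))
```

```text
t 20.65 pos [471.7  71.   67.9] press [-53.9 -78.1  67.9] F [-1.2  0.7  5.7] w 0.1
joints [-0.1   0.45  1.85  0.    0.85 -0.06]
tool delta [-0.1  0.3 -0.1] turn [ 0.    -0.001 -0.002]
```

Gripped, with little side force. Now I turn anticlockwise.

Call:
move_arm(moves=[{"turn": [0,0,-0.1],"translation": [0,0,0],"hand": 0},{"turn": [0,0,-0.1],"translation": [0,0,0],"hand": 0},{"turn": [0,0,-0.1],"translation": [0,0,0],"hand": 0},{"turn": [0,0,-0.1],"translation": [0,0,0],"hand": 0},{"turn": [0,0,-0.1],"translation": [0,0,0],"hand": 0},{"turn": [0,0,-0.1],"translation": [0,0,0],"hand": 0},{"turn": [0,0,-0.1],"translation": [0,0,0],"hand": 0}])

```text
time_s: 21.23
eef_pos: [471.1, 70.9, 67.9]
ee_rot: [-0.001, 0.437, 0.9, 0.0]
force: [-5.1, -1.7, 8.9]
grip_width: 0.109
grip_force: 51.2
```

Call:
move_arm(moves=[{"turn": [0,0,-0.1],"translation": [0,0,0],"hand": 0},{"turn": [0,0,-0.1],"translation": [0,0,0],"hand": 0},{"turn": [0,0,-0.1],"translation": [0,0,0],"hand": 0},{"turn": [0,0,-0.1],"translation": [0,0,0],"hand": 0},{"turn": [0,0,-0.1],"translation": [0,0,0],"hand": 0},{"turn": [0,0,-0.1],"translation": [0,0,0],"hand": 0},{"turn": [0,0,-0.1],"translation": [0,0,0],"hand": 0}])

```text
time_s: 21.82
eef_pos: [470.8, 70.4, 67.9]
ee_rot: [-0.001, 0.101, 0.995, -0.0]
force: [-7.1, -6.2, 10.7]
grip_width: 0.108
grip_force: 51.4
```

Call:
move_arm(moves=[{"turn": [0,0,-0.08],"translation": [0,0,0],"hand": 0},{"turn": [0,0,-0.08],"translation": [0,0,0],"hand": 0},{"turn": [0,0,-0.06],"translation": [0,0,0],"hand": 0},{"turn": [0,0,0],"translation": [0,0,0],"hand": 0}])

```text
time_s: 22.15
eef_pos: [470.8, 70.2, 67.9]
ee_rot: [-0.001, -0.008, 1.0, -0.0]
force: [-7.0, -6.3, 10.0]
grip_width: 0.108
grip_force: 51.4
```

Run:
```python
from h import *
go(pw(-53.6,-78.3,68),down(.0508+1.571)); print(sense()["wrist_torque"])
```

```text
t 22.15 pos [470.8  70.2  67.9] press [-54.8 -78.9  67.9] F [-7.  -6.3 10. ] w 0.108
joints [-0.1   0.45  1.85 -0.    0.85 -1.68]
tool delta [-1.1  0.6 -0.1] turn [-0.001 -0.002 -0.036]
[-1.14193415  1.10925708  0.02371239]
```

Call:
move_arm(moves=[{"turn": [0,0,-0.05],"translation": [0,0,0],"hand": 0},{"turn": [0,0,-0.04],"translation": [0,0,0],"hand": 0},{"turn": [0,0,-0.03],"translation": [0,0,0],"hand": 0},{"turn": [0,0,0],"translation": [0,0,0],"hand": 0}])

```text
time_s: 22.48
eef_pos: [470.8, 70.2, 67.9]
ee_rot: [-0.001, -0.065, 0.998, 0.0]
force: [-7.9, -7.6, 11.2]
grip_width: 0.104
grip_force: 73.9
```

Run:
```python
from h import *
go(pw(-53.6,-78.3,68),down(.0508+1.571)); print(sense()["wrist_torque"])
```

```text
t 22.48 pos [470.8  70.2  67.9] press [-54.7 -78.9  67.9] F [-7.9 -7.6 11.2] w 0.104
joints [-0.1   0.45  1.85  0.    0.85 -1.8 ]
tool delta [-1.2  0.5 -0.1] turn [ 0.001 -0.002  0.079]
[-1.31290432  1.2288982  -1.50045909]
```

The torque jumps to 1.5 N m, so the catch is at its stop. I ease off, release and check.

Call:
move_arm(moves=[{"turn": [0,0,0.06],"translation": [0,0,0],"hand": 0},{"turn": [0,0,0],"translation": [0,0,0],"hand": 0.4},{"turn": [0,0,0],"translation": [0,0,0],"hand": 0.4},{"turn": [0,0,0],"translation": [0,0,0],"hand": 0.4},{"turn": [0,0,0],"translation": [0,0,-20],"hand": 0.4},{"turn": [0,0,0],"translation": [0,0,-35],"hand": 0.4},{"turn": [0,0,0],"translation": [0,0,-35],"hand": 0.4},{"turn": [0,0,0],"translation": [0,0,-35],"hand": 0.4},{"turn": [0,0,0],"translation": [0,0,-35],"hand": 0.4},{"turn": [0,0,0],"translation": [0,0,0],"hand": 0.4}])

```text
time_s: 23.32
eef_pos: [473.7, 70.9, 233.6]
ee_rot: [0.005, -0.036, 0.999, -0.0]
force: [-0.3, 0.4, -0.1]
grip_width: 0.4
grip_force: 0.0
```

Call:
move_arm(moves=[{"turn": [0,0,0],"translation": [0,-38,0],"hand": 0.4},{"turn": [0,0,0],"translation": [0,-38,0],"hand": 0.4},{"turn": [0,0,0],"translation": [0,-38,0],"hand": 0.4},{"turn": [0,0,0.12],"translation": [0,0,0],"hand": 0.4},{"turn": [0,0,0.12],"translation": [0,0,0],"hand": 0.4},{"turn": [0,0,0.12],"translation": [0,0,0],"hand": 0.4},{"turn": [0,0,0.12],"translation": [0,0,0],"hand": 0.4},{"turn": [0,0,0.12],"translation": [0,0,0],"hand": 0.4},{"turn": [0,0,0.12],"translation": [0,0,0],"hand": 0.4},{"turn": [0,0,0.12],"translation": [0,0,0],"hand": 0.4}])

```text
time_s: 24.15
eef_pos: [479.6, -42.7, 227.0]
ee_rot: [-0.0, 0.377, 0.926, 0.0]
force: [0.3, -1.3, 0.0]
grip_width: 0.4
grip_force: 0.0
```

Call:
move_arm(moves=[{"turn": [0,0,0.12],"translation": [0,0,0],"hand": 0.4},{"turn": [0,0,0.12],"translation": [0,0,0],"hand": 0.4},{"turn": [0,0,0.12],"translation": [0,0,0],"hand": 0.4},{"turn": [0,0,0.12],"translation": [0,0,0],"hand": 0.4},{"turn": [0,0,0.12],"translation": [0,0,0],"hand": 0.4},{"turn": [0,0,0.12],"translation": [0,0,0],"hand": 0.4},{"turn": [0,0,0],"translation": [0,0,0],"hand": 0.4}])

```text
time_s: 24.73
eef_pos: [479.6, -42.7, 227.0]
ee_rot: [-0.001, 0.679, 0.734, 0.0]
force: [-0.6, -0.9, -0.0]
grip_width: 0.4
grip_force: 0.0
```

Run:
```python
from h import *
go(pw(0,-160,200),down(.051))
c=wrist(); cv2.imwrite("pics/w9.png",c["image"]); W=cloud(c); P=W[...,:2]-O; X=P@EX;Y=P@EY;z=W[...,2]; ok=c["z_map"]>0
m=ok&(z>66)&(z<84)&(abs(X+56)<30)&(abs(Y+78)<35); p=np.stack([X[m],Y[m]],1).astype(np.float32); print(len(p)); print(cv2.minAreaRect(p))
k=ok&(z>38)&(z<50)&(abs(X-20)<8)&(Y<-20)
print("shoulder y",np.percentile(Y[k],[0,.5,2]) if k.any() else None)
```

```text
t 24.73 pos [479.6 -42.7 227. ] press [ -51.7 -192.1  227. ] F [-0.6 -0.9 -0. ] w 0.4
joints [-0.33  0.24  1.66  0.    1.24 -0.41]
tool delta [30.6 52.6 27. ] turn [-0.    -0.001  0.028]
913
((-53.93939971923828, -78.31330871582031), (35.504119873046875, 10.32210922241211), 0.09442377090454102)
shoulder y [-124.8002658 -122.5310674 -117.2858164]
```

View pics/w9.png

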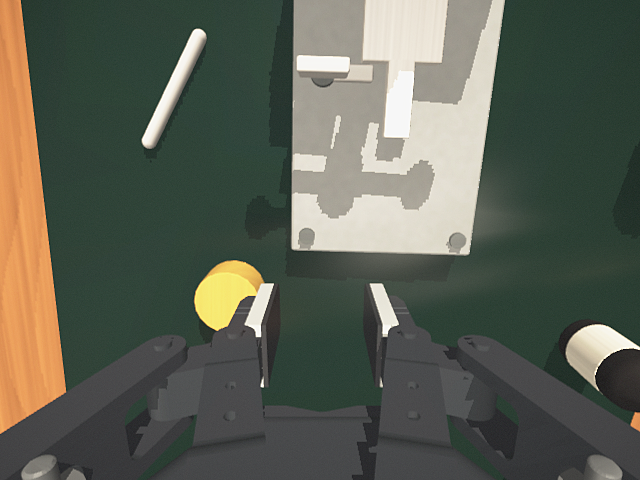

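The catch lies across the bed at (345,70), behind the shoulder at (385,62). The fin is within 0.1° of press x, and the plate is still home. I'm handing in.

```bash
python3 -c "
from rig import finish_job; print(finish_job())"
```

```text
the job is handed in; nothing more can be done
None
```

The plate was laid flat on the bed and let go, slid home against the stop by its tab, and locked with the catch turned to its stop, at about 25 s; the blank was left in the rack (I viewed 12 pictures, two over your limit of 10).

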